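# Close up the helmet-spares case

### The job

Close up the case of helmet spares by pushing with the fingertips only: first push both blue drawers fully home, and only then push the raised orange lid down until it is fully shut, as its front lip comes down over the drawer fronts. Do not pull the drawers or the lid further open, and leave the bottle, the cup and the screwdriver standing or lying where they are.

Things in the scene. Friction and masses are not known exactly. Their poses are not given: they have to be found in the camera images.
- case: Grey spares case fixed to the bench, 170 mm deep (x) by 300 mm wide (y) by 85 mm high: two blue-fronted drawers side by side below, an open divided tray above. Origin at the centre of its underside, on the bench. Its own +x points away from the drawer fronts towards the lid hinge, +y to the left drawer, z up. It is turned by at most 0.25 rad from the robot's axes.
- drawer_left (a joint): Left drawer (at the case's +y side), m pulled out: 0 is fully home (hard stop), grows as it slides out along the case's -x; at most 0.11. Starts 0.025 to 0.06. Slides with about 1.5 N of friction and stays where it is left.
- drawer_right (a joint): Right drawer (at the case's -y side), same meaning as the left.
- drawer_left_face (a point): Centre of the outer face of the left drawer's blue front (137 mm wide, 46 mm high, spanning 8 to 54 mm above the bench), which looks along the case's -x. Moves with the drawer; when home it is 93 mm in front of the case's origin (8 mm proud of the case's body). 74.5 mm to the side of the case's middle.
- drawer_right_face (a point): Same for the right drawer.
- lid (a joint): Orange-framed lid with a clear window, rad: 0 is shut (level, on the case's rim, hard stop), grows as it swings up about the hinge; at pi/2 it stands upright. Starts 1.05 to 1.35. Its stiff hinge (about 0.45 N m) holds it wherever it is left, so it must be pushed all the way: 2 to 5 N near the free edge.
- lid_hinge (a point): Middle of the lid's hinge line, on the case's far (+x) top edge, 85 mm above the bench; the hinge line runs along the case's y.
- lid_edge (a point): Middle of the lid's free edge, on the outer (upper when shut) face, 190 mm from the hinge line. The lid is 300 mm wide; its flat outer face lies 8 mm off the hinge plane, 93 mm above the bench when shut. The orange border is 40 mm wide along the free edge. A lip at the free edge reaches 36 mm below the hinge plane; when shut it hangs 8 mm in front of the home drawer faces.
- bottle: Bystander: white bottle with a black cap, 52 mm across, 150 mm high, upright beside the case. Origin at the centre of its underside.
- cup: Bystander: red cup, 60 mm across, 60 mm high, upright beside the case. Origin at the centre of its underside.
- driver: Bystander: yellow-handled screwdriver, 170 mm long, lying on the bench to the right of the case. Its axis is its own x.

How it is judged:
By the outcome, as a careful person would: the job done as asked, in the order asked, and still so for the second after the job is handed in, with the robot touching nothing.
It also fails if it takes over 59 s, if anything falls off the work surface, if the arm or the gripper's body presses on something with over 40 N, if the wrist force passes 120 N, or if a joint passes its speed limit or range.

### The arm

A 6-joint arm with a two-finger parallel gripper is mounted at the origin on the work surface. World frame = base frame: x ahead of the robot, y to its left, z up, the work surface at z = 0. Lengths are in mm, angles in rad, forces in N, time in s.
With the tool pointing down it reaches from about 275 to 1000 mm from the base axis. Payload 8.4 kg.
Tool frame: the origin (TCP) lies at the very end of the fingers, on their centre line; the grasp point (between the pads) lies 19 mm behind it (r.tcp_to_grasp is the distance from the TCP to the grasp point, in mm); z points along the fingers, y is the line along which they close (so a half turn about z gives the same grasp; the last joint's range is limited). The gripper opens to 85 mm and grips with 20 to 120 N. Pads are 22 mm wide; open, the fingers measure 114 mm over their backs; the gripper's body (76 mm by 85 mm) begins 54 mm behind the grasp point. The pads swing forward as they close: fully open they stand 13 mm farther back than shut.
Start: joints at [-1.281, 0.353, 1.633, -0, 1.155, -0.002], TCP at [179.796, -598.583, 231.281] pointing down, gripper open.
Joint ranges: [-2.63, 2.63], [-0.92, 2.1], [0.06, 2.66], [-1.3, 4.44], [0, 2.69], [-3.02, 3.02]. Speed limits (rad/s): [2.22, 2.22, 2.79, 3.14, 3.14, 3.14].

### API

Orientations are given as [roll, pitch, yaw] about the fixed x, y, z axes, in that order (R = Rz(yaw) Ry(pitch) Rx(roll)).
In Python, from rig import r gives the robot as it stands. The module is installed in compiled form; this text tells all that it offers.
- The arm moves only by the tool play_rows, never from a script. Its argument "rows" is a list of rows, each an object with "dp": the shift along the tool's x, y, z in units of 40 mm (1.0 is 40 mm), a list of three; "turn": the turn, a rotation vector about the tool's x, y, z in units of 6 degrees (1.0 is 6 degrees), a list of three; "fingers": the closure, from 0 (fully open) to 1 (shut). In form: [{"dp": [tx, ty, tz], "turn": [wx, wy, wz], "fingers": fingers}, ...]. A call has 1 to 5 rows; each row shifts and turns the commanded pose from where the row before left it, along the tool's axes as they then stand; what a row does not reach is not made up. A row lasts 1/12 s, in which the tool goes at most 41.7 mm and 7.16 degrees, less where a joint would pass 70% of its speed; a pose out of reach is approached as far as the arm can. A call is refused whole if a number of a shift passes 1 or a number of a turn 1, either way. A call with a gripper value outside its range is refused whole. The fingers move at their own pace and stop on an object; "force" is the grip in N (left out, the last holds). Time passes only in rows, so rows that do not move let the fingers close. It gives the time, the measured TCP pose, the force, the opening and the grip force at its end, in the units of the state.
- r.sense(): the state, without advancing time (a new reading comes with each control period).
- r.grab_frame(name): name is "side" or "top"; returns a dict with "pixels" (480x640x3 uint8, red, green, blue), "fx", "fy", "cx", "cy" (pixels), "pose" (4x4, takes a point from camera to world coordinates). Camera axes: x right, y down, z forward; pixel columns grow to the right and rows downward; lengths in mm; the calibration is good to about 2 mm. A picture is of the moment at which its call begins. There is no depth.
- r.sign_off(): hands the job in; it is judged then, once.
The state is a dict: "clock": time; "qpos": joint angles; "qvel": joint speeds; "joint_efforts": joint torques, N m; "eef_pos": TCP position; "tcp_rot": TCP orientation; "contact_force": force on the tool from outside, world axes, zero at the start; "wrist_torque": the same for the moment, N m; "opening": opening from 0.0 (shut) to 1.0 (fully open); "grasp_force": force on a finger pad.
Only numpy, scipy, OpenCV 4.12 (cv2) and the standard library are available. Lean on these libraries where they do the work, as an engineer would, in place of code of your own. Each camera call takes 0.05 s, during which the arm holds its last target. There are 200 camera calls.

## Working session

There is one attempt and no reset: what is moved stays moved. The work goes in short steps, Python scripts to look and compute and a tool call to move; the robot and the scene stay as the last step left them, time stands still between calls to the robot, and variables do not carry over. Pictures are saved under pics/ and viewed, at most 10 in all, crops included, and the job is handed in when it is done.

Besides the shell and the picture viewer there is one more tool, called after "Emit:" as name(argument=value, ...), one argument or row to a line, values as JSON. play_rows: Moves the arm, as the interface text tells. Its arguments: {"type":"object","properties":{"rows":{"type":"array"},"force":{"type":"number"}},"required":["rows"]}

```bash
mkdir -p pics; python3 - <<'E'
from rig import r
import cv2,numpy as np
for n in("side","top"):
    f=r.grab_frame(n); cv2.imwrite(f"pics/{n}0.png",f["pixels"][:,:,::-1]); print(n,f["fx"],f["cx"],f["cy"]);print(np.round(f["pose"],3))
s=r.sense();print(s)
E
```

```text
side 475.9566091704281 321.08162532182786 234.40732922278687
[[ 9.85000e-01 -1.01000e-01  1.42000e-01  4.34071e+02]
 [-1.74000e-01 -6.23000e-01  7.63000e-01 -8.92767e+02]
 [ 1.10000e-02 -7.75000e-01 -6.31000e-01  8.16153e+02]
 [ 0.00000e+00  0.00000e+00  0.00000e+00  1.00000e+00]]
top 446.86230851836336 321.49594341302947 231.93884820308404
[[-2.000000e-02 -9.960000e-01  8.400000e-02  5.263240e+02]
 [-1.000000e+00  1.800000e-02 -1.800000e-02 -1.673300e+01]
 [ 1.700000e-02 -8.400000e-02 -9.960000e-01  1.101002e+03]
 [ 0.000000e+00  0.000000e+00  0.000000e+00  1.000000e+00]]
{'clock': 0.1, 'qpos': array([-1.28135820e+00,  3.53580456e-01,  1.63404070e+00,  2.31430141e-05,
        1.15519403e+00, -2.37206338e-03]), 'qvel': array([-0.00027087, -0.00200209, -0.00280912, -0.00040825,  0.00112003,
       -0.0008994 ]), 'joint_efforts': array([-2.61618720e-05, -6.06357694e+01, -3.42820323e+01,  9.49580749e-05,
        4.02772363e-03,  5.22775849e-06]), 'eef_pos': array([ 179.70945241, -598.17392078,  230.64392949]), 'tcp_rot': array([-3.14037017e+00, -2.40613532e-05,  2.91800818e-01]), 'contact_force': array([ 0.49185676, -0.0106981 ,  1.01906914]), 'wrist_torque': array([ 0.00128103, -0.06284998,  0.00398857]), 'grasp_force': 0.0, 'opening': 1.0018164024954004}
```

View pics/side0.png

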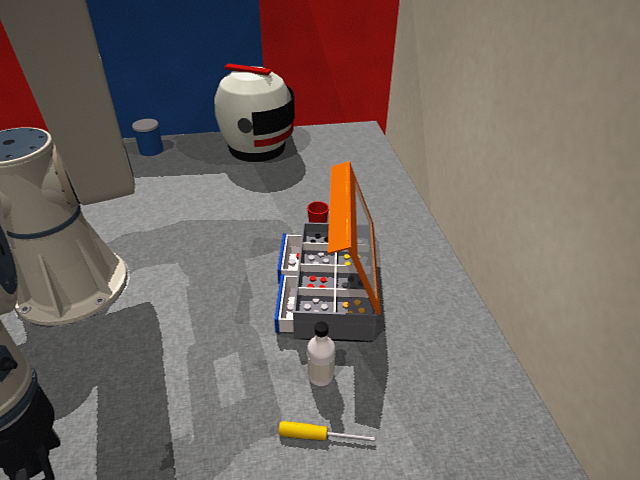

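View pics/top0.png

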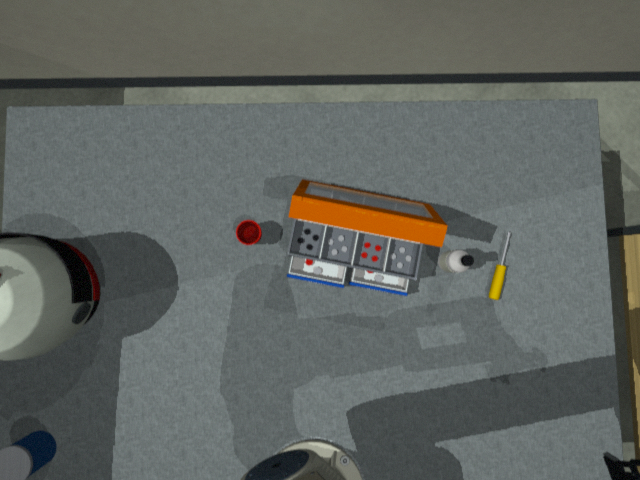

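The side view shows the raised orange lid (edge from 340,165 to 340,250), both drawers out (blue fronts near x≈280, y 235–330) and the bottle at (321,355). In the top view the drawer fronts run from (288,277) to (408,293), the lid edge from (290,215) to (445,243), and the cup, bottle and driver sit at (249,232), (460,261) and (500,270).

```bash
cat > h.py <<'E'
from rig import r
import cv2,numpy as np
def ray(f,u,v):
    d=f["pose"][:3,:3]@np.array([(u-f["cx"])/f["fx"],(v-f["cy"])/f["fy"],1]); return f["pose"][:3,3],d
def plane(f,u,v,z):
    o,d=ray(f,u,v); return o+d*(z-o[2])/d[2]
def tri(fa,a,fb,b):
    o,d=ray(fa,*a);p,e=ray(fb,*b); s=np.linalg.lstsq(np.c_[d,-e],p-o,rcond=None)[0]
    A=o+d*s[0];B=p+e*s[1]; return (A+B)/2,np.linalg.norm(A-B)
def mask(f,lo,hi,box=None):
    m=cv2.inRange(cv2.cvtColor(f["pixels"],cv2.COLOR_RGB2HSV),lo,hi)
    if box: z=np.zeros_like(m);x0,y0,x1,y1=box;z[y0:y1,x0:x1]=m[y0:y1,x0:x1];m=z
    return m
def polys(m,eps=2.5,amin=40):
    c,_=cv2.findContours(m,cv2.RETR_EXTERNAL,cv2.CHAIN_APPROX_NONE)
    return [cv2.approxPolyDP(k,eps,True)[:,0] for k in c if cv2.contourArea(k)>amin]
B=((105,120,40),(125,255,255));O=((5,180,80),(18,255,255))
E
python3 - <<'E'
from h import *
t=r.grab_frame("top");s=r.grab_frame("side")
for p in polys(mask(t,*B,(270,240,430,310))):
    print("blue top",p.tolist());print(np.round([plane(t,*q,54) for q in p]).tolist())
for p in polys(mask(s,*B,(255,220,310,345))):
    print("blue side",p.tolist())
for n,f,b in(("top",t,(270,160,470,270)),("side",s,(310,150,400,330))):
    for p in polys(mask(f,*O,b),2): print("orange",n,p.tolist())
    if n=="top":
        for z in(85,): pass
E
python3 - <<'E'
from h import *
for n,(x0,y0,w,h) in {"top":(270,165,210,150),"side":(260,150,140,190)}.items():
    f=r.grab_frame(n);c=f["pixels"][y0:y0+h,x0:x0+w,::-1]
    k=min(800/w,600/h);k=int(k);cv2.imwrite(f"pics/{n}c.png",cv2.resize(c,None,fx=k,fy=k,interpolation=cv2.INTER_CUBIC));print(k)
E
```

```text
blue top [[349, 282], [407, 294]]
[[496.0, -98.0, 54.0], [466.0, -232.0, 54.0]]
blue top [[287, 274], [343, 287]]
[[518.0, 46.0, 54.0], [485.0, -83.0, 54.0]]
blue side [[285, 233], [277, 269], [280, 284], [274, 318], [276, 332], [283, 279], [279, 270]]
orange top [[292, 196], [289, 216], [437, 246], [441, 246], [446, 225], [428, 204], [423, 204], [433, 217], [426, 218], [305, 194], [306, 186], [301, 186], [305, 184], [301, 182]]
orange side [[348, 161], [332, 166], [328, 253], [346, 248], [349, 250], [373, 308], [379, 314], [372, 222], [377, 298], [374, 297], [356, 255], [354, 182], [357, 183], [366, 206]]
3
3
```

View pics/topc.png

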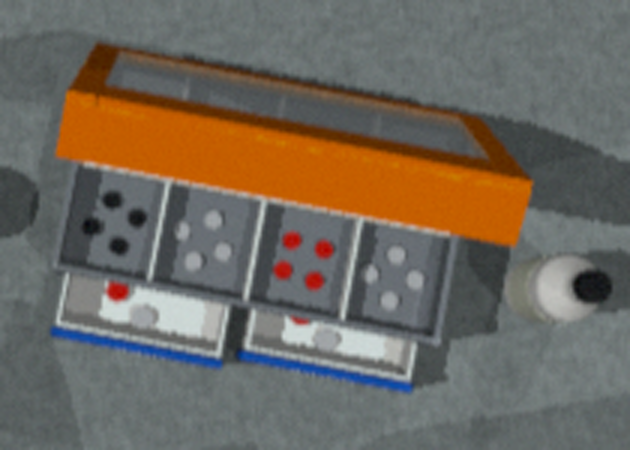

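View pics/sidec.png

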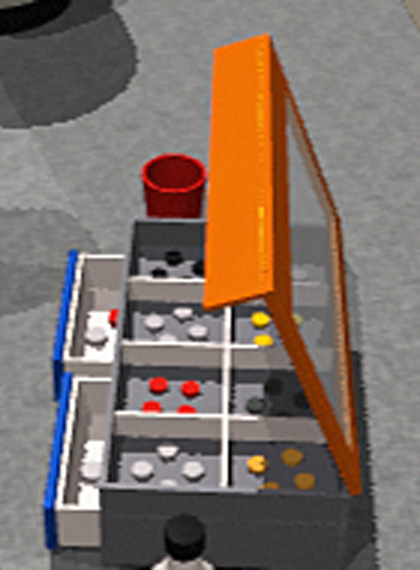

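Crops: the top crop shows the tray's front rim from (55,268) to (437,340) and the lid fold from (70,93) to (530,180). The side crop shows the same fold from (270,35) to (275,290) and the drawer fronts' tops at (77,252), (60,373) and (52,515).

```bash
python3 - <<'E'
from h import *
t=r.grab_frame("top");s=r.grab_frame("side")
T=lambda x,y:(270+x/3-.33,165+y/3-.33);S=lambda x,y:(260+x/3-.33,150+y/3-.33)
L,eL=tri(t,T(70,93),s,S(270,35));R,eR=tri(t,T(530,180),s,S(275,290))
print("fold",L.round(),eL,R.round(),eR,np.linalg.norm(L-R),np.arctan2(-(L-R)[0],(L-R)[1]))
for a,b in(((57,157),(217,50)),((517,243),(205,305))): print("lip",tri(t,T(*a),s,S(*b)))
FL=plane(t,*T(55,268),85);FR=plane(t,*T(437,340),85);d=FL-FR
th=np.arctan2(-d[0],d[1]);print("rim",FL,FR,np.linalg.norm(d),th)
print("rim side", plane(s,*S(135,222),85),plane(s,*S(103,488),85))
X=np.array([np.cos(th),np.sin(th)]);Y=np.array([-X[1],X[0]])
c=(FL+FR)[:2]/2+85*X;print("case",c)
for n,p in dict(foldL=L,foldR=R).items(): print(n,X@(p[:2]-c),Y@(p[:2]-c),p[2])
for n,p in dict(dl0=T(53,331),dl1=T(221,362),dr0=T(240,353),dr1=T(411,387)).items():
    q=plane(t,*p,54)[:2];print(n,X@(q-c),Y@(q-c),q)
for n,p in dict(dl0=S(73,252),dr0=S(65,373),dr1=S(50,512)).items():
    q=plane(s,*p,54)[:2];print("side",n,X@(q-c),Y@(q-c),q)
for n,p in dict(cup=(249,224)).items(): print(plane(t,*p,60))
print("bottle cap", plane(t,467,260,150), plane(s,321,327,150))
E
```

```text
fold [667.  20. 265.] 0.49351946620620524 [ 606. -268.  265.] 1.0888636416875037 294.95324249722916 -0.20847813059710574
lip (array([628.33458554,  29.86364136, 250.03635181]), np.float64(0.6028146530886299))
lip (array([ 565.91412249, -261.6260725 ,  252.66089385]), np.float64(2.9552171744789963))
rim [563.27256606  41.62476977  85.        ] [ 503.22481969 -246.33532441   85.        ] 294.1542923114305 -0.20558196382331984
rim side [565.02147045  38.89440727  85.        ] [ 500.59016875 -246.86842533   85.        ]
case [ 616.45879262 -119.70691412]
foldL 20.765179767101582 147.35582025475037 265.1663457711015
foldR 19.910949337720997 -147.59544040638914 264.5034849958962
dl0 -132.54506352791134 141.24799795829438 [515.53874558  45.62407178]
dl1 -132.0449791830098 8.571905496698346 [488.94421264 -84.36025964]
dr0 -122.48897513969271 -4.704117582632687 [495.58886345 -99.30745395]
dr1 -123.83788795121069 -140.21457425011235 [ 466.60567056 -231.68901596]
side dl0 -135.35662651125932 140.92860615034564 [512.72118785  45.88534937]
side dr0 -128.06843890316333 -6.003183152834151 [489.86170286 -99.44018979]
side dr1 -125.23588055436343 -144.0618083106971 [ 464.45175395 -235.16985443]
[635.96956726 133.07639685  60.        ]
bottle cap [ 540.70031498 -343.84278567  150.        ] [ 537.78461301 -346.54759331  150.        ]
```

Emit:
play_rows(
  rows=[
    {"dp": [0, 0, 0], "turn": [0, 0, 0.954], "fingers": 1},
    {"dp": [0, 0, 0], "turn": [0, 0, 0.954], "fingers": 1},
    {"dp": [0, 0, 0], "turn": [0, 0, 0.954], "fingers": 1},
    {"dp": [0, 0, 0], "turn": [0, 0, 0.954], "fingers": 1},
    {"dp": [0, 0, 0], "turn": [0, 0, 0.954], "fingers": 1},
  ],
)

```text
clock: 0.82
eef_pos: [179.8, -598.6, 231.3]
tcp_rot: [-3.142, 0.0, -0.213]
contact_force: [0.4, -0.5, -0.4]
opening: 0.3
grasp_force: 0.0
```

```bash
cat >> h.py <<'E'
from scipy.spatial.transform import Rotation as Ro
TH=-0.207;C=np.array([616.5,-119.7])
X=np.array([np.cos(TH),np.sin(TH)]);Y=np.array([-X[1],X[0]])
def go(*pts,pitch=None):
    "dp units (tool axes) through case-frame points; measured pose first"
    s=r.sense();M=Ro.from_euler("xyz",s["tcp_rot"]);p=s["eef_pos"]
    print("t",round(s["clock"],2),"case",(X@(p[:2]-C)).round(1),(Y@(p[:2]-C)).round(1),p[2].round(1),"rot",s["tcp_rot"].round(3),"F",s["contact_force"].round(1),"q",s["qpos"].round(2))
    if pitch is not None:
        g=Ro.from_euler("xyz",[np.pi,0,TH])*Ro.from_euler("y",pitch)
        print("turn",(np.degrees((M.inv()*g).as_rotvec())/6).round(2)); M=g
    for a in pts:
        w=np.r_[C+a[0]*X+a[1]*Y,a[2]]
        print(a,"dp",(M.inv().apply(w-p)/40).round(2),"world",w.round()); p=w
E
python3 -c "
from h import *
go((-200,74.5,200),(-200,74.5,35),pitch=0)"
```

```text
t 0.82 case -329.0 -558.4 231.3 rot [-3.142  0.    -0.213] F [ 0.4 -0.5 -0.4] q [-1.28  0.35  1.63  0.    1.16  0.5 ]
turn [-0.    0.   -0.05]
(-200, 74.5, 200) dp [  3.22 -15.82   0.78] world [436.  -6. 200.]
(-200, 74.5, 35) dp [ 0.   -0.    4.12] world [436.  -6.  35.]
```

Emit:
play_rows(
  rows=[
    {"dp": [0.16, -0.79, 0.04], "turn": [0, 0, 0], "fingers": 1},
    {"dp": [0.16, -0.79, 0.04], "turn": [0, 0, 0], "fingers": 1},
    {"dp": [0.16, -0.79, 0.04], "turn": [0, 0, 0], "fingers": 1},
    {"dp": [0.16, -0.79, 0.04], "turn": [0, 0, 0], "fingers": 1},
    {"dp": [0.16, -0.79, 0.04], "turn": [0, 0, 0], "fingers": 1},
  ],
)

```text
clock: 1.23
eef_pos: [244.0, -449.2, 223.2]
tcp_rot: [3.142, -0.0, -0.208]
contact_force: [0.4, -0.7, 0.1]
opening: 0.004
grasp_force: 0.0
```

Emit:
play_rows(
  rows=[
    {"dp": [0.16, -0.79, 0.04], "turn": [0, 0, 0], "fingers": 1},
    {"dp": [0.16, -0.79, 0.04], "turn": [0, 0, 0], "fingers": 1},
    {"dp": [0.16, -0.79, 0.04], "turn": [0, 0, 0], "fingers": 1},
    {"dp": [0.16, -0.79, 0.04], "turn": [0, 0, 0], "fingers": 1},
    {"dp": [0.16, -0.79, 0.04], "turn": [0, 0, 0], "fingers": 1},
  ],
)

```text
clock: 1.65
eef_pos: [307.9, -301.2, 215.4]
tcp_rot: [3.141, -0.001, -0.208]
contact_force: [0.8, 0.2, -0.5]
opening: 0.001
grasp_force: 0.0
```

Emit:
play_rows(
  rows=[
    {"dp": [0.16, -0.79, 0.04], "turn": [0, 0, 0], "fingers": 1},
    {"dp": [0.16, -0.79, 0.04], "turn": [0, 0, 0], "fingers": 1},
    {"dp": [0.16, -0.79, 0.04], "turn": [0, 0, 0], "fingers": 1},
    {"dp": [0.16, -0.79, 0.04], "turn": [0, 0, 0], "fingers": 1},
    {"dp": [0.16, -0.79, 0.04], "turn": [0, 0, 0], "fingers": 1},
  ],
)

```text
clock: 2.07
eef_pos: [371.9, -153.1, 207.5]
tcp_rot: [3.141, -0.001, -0.208]
contact_force: [-0.5, 0.4, 0.0]
opening: 0.002
grasp_force: 0.0
```

Emit:
play_rows(
  rows=[
    {"dp": [0.16, -0.79, 0.04], "turn": [0, 0, 0], "fingers": 1},
    {"dp": [0.16, -0.79, 0.04], "turn": [0, 0, 0], "fingers": 1},
    {"dp": [0.16, -0.79, 0.04], "turn": [0, 0, 0], "fingers": 1},
    {"dp": [0.16, -0.79, 0.04], "turn": [0, 0, 0], "fingers": 1},
    {"dp": [0.16, -0.79, 0.04], "turn": [0, 0, 0], "fingers": 1},
  ],
)

```text
clock: 2.48
eef_pos: [435.9, -4.9, 199.5]
tcp_rot: [-3.142, -0.001, -0.208]
contact_force: [0.3, -0.7, -0.2]
opening: -0.001
grasp_force: 0.0
```

Emit:
play_rows(
  rows=[
    {"dp": [0, 0, 0], "turn": [0, 1, 0], "fingers": 1},
    {"dp": [0, 0, 0], "turn": [0, 1, 0], "fingers": 1},
    {"dp": [0, 0, 0], "turn": [0, 1, 0], "fingers": 1},
    {"dp": [0, 0, 0], "turn": [0, 1, 0], "fingers": 1},
    {"dp": [0, 0, 0], "turn": [0, 1, 0], "fingers": 1},
  ],
)

```text
clock: 2.9
eef_pos: [435.4, -6.0, 200.0]
tcp_rot: [-3.139, -0.525, -0.208]
contact_force: [0.8, -2.5, 0.1]
opening: 0.001
grasp_force: 0.0
```

```bash
python3 -c "
from h import *
go((-195,74.5,33),(-150,74.5,33),(-102,74.5,33),pitch=np.radians(30))"
```

```text
t 2.9 case -200.6 74.0 200.0 rot [-3.139 -0.525 -0.208] F [ 0.8 -2.5  0.1] q [ 0.1  -0.13  2.39 -0.4   0.4   2.21]
turn [-0.02 -0.01 -0.01]
(-195, 74.5, 33) dp [-1.97 -0.01  3.69] world [441.  -7.  33.]
(-150, 74.5, 33) dp [ 0.97 -0.    0.56] world [485. -16.  33.]
(-102, 74.5, 33) dp [ 1.04 -0.    0.6 ] world [532. -26.  33.]
```

Emit:
play_rows(
  rows=[
    {"dp": [-0.4, 0, 0.74], "turn": [0, 0, 0], "fingers": 1},
    {"dp": [-0.4, 0, 0.74], "turn": [0, 0, 0], "fingers": 1},
    {"dp": [-0.4, 0, 0.74], "turn": [0, 0, 0], "fingers": 1},
    {"dp": [-0.4, 0, 0.74], "turn": [0, 0, 0], "fingers": 1},
    {"dp": [-0.4, 0, 0.74], "turn": [0, 0, 0], "fingers": 1},
  ],
)

```text
clock: 3.32
eef_pos: [445.0, -31.0, 102.8]
tcp_rot: [3.133, -0.512, -0.189]
contact_force: [1.3, -0.4, 0.2]
opening: -0.003
grasp_force: 0.0
```

Emit:
play_rows(
  rows=[
    {"dp": [0.26, 0, 0.15], "turn": [0, 0, 0], "fingers": 1},
    {"dp": [0.26, 0, 0.15], "turn": [0, 0, 0], "fingers": 1},
    {"dp": [0.26, 0, 0.15], "turn": [0, 0, 0], "fingers": 1},
    {"dp": [0.26, 0, 0.15], "turn": [0, 0, 0], "fingers": 1},
  ],
)

```text
clock: 3.65
eef_pos: [492.3, -43.1, 102.4]
tcp_rot: [3.131, -0.512, -0.192]
contact_force: [0.1, 0.4, -0.4]
opening: -0.001
grasp_force: 0.0
```

```bash
python3 -c "
from h import *
go((-150,74.5,33),(-102,74.5,33))
f=r.grab_frame('side');cv2.imwrite('pics/s2.png',f['pixels'][100:400,150:550,::-1])"
```

```text
t 3.65 case -137.3 49.4 102.4 rot [ 3.131 -0.512 -0.192] F [ 0.1  0.4 -0.4] q [-0.03  0.2   2.38 -1.    0.11  2.71]
(-150, 74.5, 33) dp [-1.12 -0.65  1.36] world [485. -16.  33.]
(-102, 74.5, 33) dp [1.05 0.01 0.59] world [532. -26.  33.]
```

View pics/s2.png

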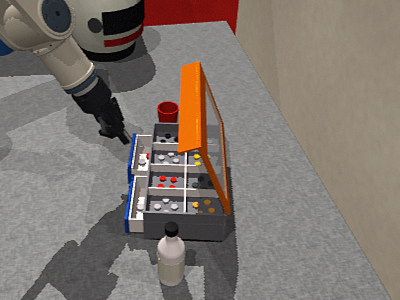

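The picture shows the tip above the left drawer near (128,140), in contact with nothing; the 30° tilt has straightened the wrist into its singularity. I'll back off, return to vertical and push that way.

Emit:
play_rows(
  rows=[
    {"dp": [-0.2, 0, -0.6], "turn": [0, -0.5, 0], "fingers": 1},
    {"dp": [-0.2, 0, -0.6], "turn": [0, -0.5, 0], "fingers": 1},
    {"dp": [-0.4, 0, -0.3], "turn": [0, -1, 0], "fingers": 1},
    {"dp": [-0.4, 0, -0.2], "turn": [0, -1, 0], "fingers": 1},
    {"dp": [-0.4, 0, 0], "turn": [0, -1, 0], "fingers": 1},
  ],
)

```text
clock: 4.12
eef_pos: [439.4, -43.9, 114.6]
tcp_rot: [3.101, -0.234, -0.207]
contact_force: [0.5, -1.6, 0.1]
opening: 0.003
grasp_force: 0.0
```

Emit:
play_rows(
  rows=[
    {"dp": [0, 0, 0], "turn": [0, -0.9, 0], "fingers": 1},
    {"dp": [0, 0, 0], "turn": [0, 0, 0], "fingers": 1},
  ],
)

```text
clock: 4.28
eef_pos: [443.5, -45.4, 115.0]
tcp_rot: [3.1, -0.143, -0.213]
contact_force: [1.8, 0.2, 0.9]
opening: 0.003
grasp_force: 0.0
```

```bash
python3 -c "
from h import *
go((-195,74.5,33),(-150,74.5,33),(-102,74.5,33),pitch=0)"
```

```text
t 4.28 case -184.6 37.1 115.0 rot [ 3.1   -0.143 -0.213] F [1.8 0.2 0.9] q [-0.06  0.18  2.2  -0.11  0.63  1.81]
turn [ 0.4  -1.36 -0.08]
(-195, 74.5, 33) dp [-0.26 -0.93  2.05] world [441.  -7.  33.]
(-150, 74.5, 33) dp [ 1.13 -0.   -0.  ] world [485. -16.  33.]
(-102, 74.5, 33) dp [ 1.2 -0.  -0. ] world [532. -26.  33.]
```

Emit:
play_rows(
  rows=[
    {"dp": [0, 0, 0], "turn": [0.2, -0.68, -0.04], "fingers": 1},
    {"dp": [0, 0, 0], "turn": [0.2, -0.68, -0.04], "fingers": 1},
    {"dp": [-0.13, -0.46, 0.5], "turn": [0, 0, 0], "fingers": 1},
    {"dp": [-0.13, -0.47, 0.7], "turn": [0, 0, 0], "fingers": 1},
    {"dp": [0, 0, 0.85], "turn": [0, 0, 0], "fingers": 1},
  ],
)

```text
clock: 4.7
eef_pos: [439.3, -5.6, 31.7]
tcp_rot: [3.141, -0.007, -0.207]
contact_force: [0.3, 0.0, -0.6]
opening: 0.0
grasp_force: 0.0
```

```bash
python3 -c "
from h import *
go((-150,74.5,33),(-102,74.5,33),pitch=0)"
```

```text
t 4.7 case -196.8 75.2 31.7 rot [ 3.141 -0.007 -0.207] F [ 0.3  0.  -0.6] q [-0.01  0.39  2.17 -0.    0.57  1.77]
turn [ 0.01 -0.07 -0.  ]
(-150, 74.5, 33) dp [ 1.17  0.02 -0.03] world [485. -16.  33.]
(-102, 74.5, 33) dp [ 1.2 -0.  -0. ] world [532. -26.  33.]
```

Emit:
play_rows(
  rows=[
    {"dp": [0.3, 0, 0], "turn": [0, 0, 0], "fingers": 1},
    {"dp": [0.3, 0, 0], "turn": [0, 0, 0], "fingers": 1},
    {"dp": [0.3, 0, 0], "turn": [0, 0, 0], "fingers": 1},
    {"dp": [0.3, 0, 0], "turn": [0, 0, 0], "fingers": 1},
    {"dp": [0.2, 0, 0], "turn": [0, 0, 0], "fingers": 1},
  ],
)

```text
clock: 5.12
eef_pos: [496.1, -19.0, 33.3]
tcp_rot: [3.141, -0.004, -0.208]
contact_force: [-2.2, 0.7, 1.8]
opening: -0.001
grasp_force: 0.9
```

Emit:
play_rows(
  rows=[
    {"dp": [0.15, 0, 0], "turn": [0, 0, 0], "fingers": 1},
    {"dp": [0.15, 0, 0], "turn": [0, 0, 0], "fingers": 1},
    {"dp": [0.15, 0, 0], "turn": [0, 0, 0], "fingers": 1},
    {"dp": [0.15, 0, 0], "turn": [0, 0, 0], "fingers": 1},
  ],
)

```text
clock: 5.45
eef_pos: [516.7, -23.3, 31.8]
tcp_rot: [3.141, -0.0, -0.207]
contact_force: [-1.7, 0.0, 1.1]
opening: 0.004
grasp_force: 0.9
```

```bash
python3 -c "
from h import *
go((-102,74.5,33),pitch=0)"
```

```text
t 5.45 case -117.4 73.9 31.8 rot [ 3.141 -0.    -0.207] F [-1.7  0.   1.1] q [-0.05  0.47  2.   -0.    0.66  1.73]
turn [ 0.01 -0.    0.  ]
(-102, 74.5, 33) dp [ 0.39 -0.02 -0.03] world [532. -26.  33.]
```

In contact at about 2 N. Push gently until the stop.

Emit:
play_rows(
  rows=[
    {"dp": [0.1, 0, 0], "turn": [0, 0, 0], "fingers": 1},
    {"dp": [0.1, 0, 0], "turn": [0, 0, 0], "fingers": 1},
    {"dp": [0.07, 0, 0], "turn": [0, 0, 0], "fingers": 1},
    {"dp": [0.05, 0, 0], "turn": [0, 0, 0], "fingers": 1},
  ],
)

```text
clock: 5.78
eef_pos: [526.3, -25.3, 31.1]
tcp_rot: [3.14, 0.006, -0.207]
contact_force: [-14.1, 3.7, 11.4]
opening: -0.002
grasp_force: 7.5
```

Emit:
play_rows(
  rows=[
    {"dp": [0.05, 0, 0], "turn": [0, 0, 0], "fingers": 1},
    {"dp": [0.03, 0, 0], "turn": [0, 0, 0], "fingers": 1},
  ],
)

```text
clock: 5.95
eef_pos: [526.2, -25.5, 30.7]
tcp_rot: [3.14, 0.012, -0.207]
contact_force: [-22.0, 6.1, 16.1]
opening: -0.001
grasp_force: 11.3
```

Left drawer is against its stop (22 N, no further travel). Now the right one.

Emit:
play_rows(
  rows=[
    {"dp": [-0.4, 0, 0], "turn": [0, 0, 0], "fingers": 1},
    {"dp": [-0.7, 0, 0], "turn": [0, 0, 0], "fingers": 1},
    {"dp": [-0.7, 0, 0], "turn": [0, 0, 0], "fingers": 1},
    {"dp": [-0.2, 0.7, 0], "turn": [0, 0, 0], "fingers": 1},
    {"dp": [0, 0.7, 0], "turn": [0, 0, 0], "fingers": 1},
  ],
)

```text
clock: 6.37
eef_pos: [439.8, -63.7, 31.4]
tcp_rot: [3.141, 0.002, -0.203]
contact_force: [-0.4, -0.0, 0.5]
opening: 0.003
grasp_force: 0.0
```

Emit:
play_rows(
  rows=[
    {"dp": [0, 0.8, 0], "turn": [0, 0, 0], "fingers": 1},
    {"dp": [0, 0.8, 0], "turn": [0, 0, 0], "fingers": 1},
    {"dp": [0, 0.7, 0], "turn": [0, 0, 0], "fingers": 1},
    {"dp": [0, 0, 0], "turn": [0, 0, 0], "fingers": 1},
  ],
)

```text
clock: 6.7
eef_pos: [423.6, -158.5, 31.9]
tcp_rot: [3.14, -0.002, -0.209]
contact_force: [0.3, 0.4, 0.1]
opening: -0.001
grasp_force: 0.0
```

```bash
python3 -c "
from h import *
go((-108,-74.5,32),pitch=0)"
```

```text
t 6.7 case -180.8 -77.6 31.9 rot [ 3.14e+00 -2.00e-03 -2.09e-01] F [0.3 0.4 0.1] q [-0.36  0.4   2.14 -0.    0.59  1.42]
turn [ 0.02 -0.02 -0.02]
(-108, -74.5, 32) dp [ 1.82 -0.08 -0.  ] world [ 495. -170.   32.]
```

Emit:
play_rows(
  rows=[
    {"dp": [0.3, -0.08, 0], "turn": [0, 0, 0], "fingers": 1},
    {"dp": [0.3, 0, 0], "turn": [0, 0, 0], "fingers": 1},
    {"dp": [0.25, 0, 0], "turn": [0, 0, 0], "fingers": 1},
    {"dp": [0.2, 0, 0], "turn": [0, 0, 0], "fingers": 1},
    {"dp": [0.2, 0, 0], "turn": [0, 0, 0], "fingers": 1},
  ],
)

```text
clock: 7.12
eef_pos: [474.2, -161.1, 31.6]
tcp_rot: [3.141, 0.0, -0.205]
contact_force: [-1.2, 0.0, 2.1]
opening: -0.001
grasp_force: 0.9
```

Emit:
play_rows(
  rows=[
    {"dp": [0.2, 0, 0], "turn": [0, 0, 0], "fingers": 1},
    {"dp": [0.15, 0, 0], "turn": [0, 0, 0], "fingers": 1},
    {"dp": [0.1, 0, 0], "turn": [0, 0, 0], "fingers": 1},
    {"dp": [0.08, 0, 0], "turn": [0, 0, 0], "fingers": 1},
  ],
)

```text
clock: 7.45
eef_pos: [494.0, -166.0, 31.5]
tcp_rot: [3.141, 0.0, -0.206]
contact_force: [-1.6, 1.2, 0.7]
opening: -0.002
grasp_force: 0.8
```

Emit:
play_rows(
  rows=[
    {"dp": [0.06, 0, 0], "turn": [0, 0, 0], "fingers": 1},
    {"dp": [0.05, 0, 0], "turn": [0, 0, 0], "fingers": 1},
  ],
)

```text
clock: 7.62
eef_pos: [495.9, -166.6, 31.3]
tcp_rot: [3.141, 0.005, -0.207]
contact_force: [-13.2, 2.3, 10.3]
opening: -0.005
grasp_force: 6.6
```

```bash
python3 -c "
from h import *
go((-108,-74.5,32),pitch=0)"
```

```text
t 7.62 case -108.4 -70.7 31.3 rot [ 3.141  0.005 -0.207] F [-13.2   2.3  10.3] q [-0.33  0.48  1.99 -0.    0.68  1.45]
turn [0.   0.04 0.  ]
(-108, -74.5, 32) dp [ 0.01  0.1  -0.02] world [ 495. -170.   32.]
```

Both drawers stop at the same depth. Back off, rise and go over the lid.

Emit:
play_rows(
  rows=[
    {"dp": [-0.4, 0, 0], "turn": [0, 0, 0], "fingers": 1},
    {"dp": [-0.7, 0, 0], "turn": [0, 0, 0], "fingers": 1},
    {"dp": [-0.7, 0, -0.3], "turn": [0, 0, 0], "fingers": 1},
    {"dp": [-0.2, -0.3, -0.7], "turn": [0, 0, 0], "fingers": 1},
    {"dp": [0, -0.3, -0.8], "turn": [0, 0, 0], "fingers": 1},
  ],
)

```text
clock: 8.03
eef_pos: [420.5, -126.4, 102.8]
tcp_rot: [3.141, 0.006, -0.208]
contact_force: [1.4, 0.5, 0.7]
opening: -0.0
grasp_force: 0.0
```

Emit:
play_rows(
  rows=[
    {"dp": [0, -0.3, -0.85], "turn": [0, 0, 0], "fingers": 1},
    {"dp": [0, -0.3, -0.85], "turn": [0, 0, 0], "fingers": 1},
    {"dp": [0, -0.3, -0.85], "turn": [0, 0, 0], "fingers": 1},
    {"dp": [0, -0.3, -0.85], "turn": [0, 0, 0], "fingers": 1},
    {"dp": [0, 0, -0.85], "turn": [0, 0, 0], "fingers": 1},
  ],
)

```text
clock: 8.45
eef_pos: [434.7, -78.8, 275.8]
tcp_rot: [3.141, -0.002, -0.206]
contact_force: [1.3, -0.1, -0.6]
opening: -0.002
grasp_force: 0.0
```

Emit:
play_rows(
  rows=[
    {"dp": [0, 0, -0.85], "turn": [0, 0, 0], "fingers": 1},
    {"dp": [0, 0, -0.4], "turn": [0, 0, 0], "fingers": 1},
    {"dp": [0, 0, 0], "turn": [0, 0, 0], "fingers": 1},
  ],
)

```text
clock: 8.7
eef_pos: [436.7, -80.5, 328.0]
tcp_rot: [3.141, -0.008, -0.207]
contact_force: [0.1, 0.6, 0.1]
opening: 0.001
grasp_force: 0.0
```

```bash
python3 -c "
from h import *
go((75,0,315),(75,0,247),pitch=0)
f=r.grab_frame('top')
for p in polys(mask(f,*B,(270,230,430,310)),2,8):print(p.tolist())
cv2.imwrite('pics/t3.png',f['pixels'][150:400,200:550,::-1])"
```

```text
t 8.7 case -184.0 1.4 328.0 rot [ 3.141 -0.008 -0.207] F [0.1 0.6 0.1] q [-0.19 -0.03  1.88 -0.    1.29  1.59]
turn [ 0.01 -0.08  0.  ]
(75, 0, 315) dp [6.48 0.03 0.33] world [ 690. -135.  315.]
(75, 0, 247) dp [ 0.  -0.   1.7] world [ 690. -135.  247.]
[[351, 269], [409, 281], [405, 278]]
[[290, 256], [291, 259], [347, 268]]
```

View pics/t3.png

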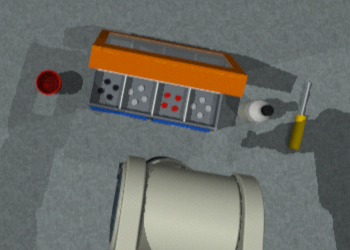

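The picture shows both blue fronts flush along (90,108)–(213,130), with the lid still up and the bystanders unmoved. Now over the lid at z≈325.

Emit:
play_rows(
  rows=[
    {"dp": [0.65, 0, 0], "turn": [0, -0.08, 0], "fingers": 1},
    {"dp": [0.65, 0, 0], "turn": [0, 0, 0], "fingers": 1},
    {"dp": [0.65, 0, 0], "turn": [0, 0, 0], "fingers": 1},
    {"dp": [0.65, 0, 0], "turn": [0, 0, 0], "fingers": 1},
    {"dp": [0.65, 0, 0], "turn": [0, 0, 0], "fingers": 1},
  ],
)

```text
clock: 9.17
eef_pos: [562.2, -107.1, 320.7]
tcp_rot: [3.141, 0.01, -0.207]
contact_force: [-0.1, 0.1, 0.0]
opening: 0.001
grasp_force: 0.0
```

Emit:
play_rows(
  rows=[
    {"dp": [0.65, 0, 0], "turn": [0, 0, 0], "fingers": 1},
    {"dp": [0.65, 0, 0], "turn": [0, 0, 0], "fingers": 1},
    {"dp": [0.65, 0, 0], "turn": [0, 0, 0], "fingers": 1},
    {"dp": [0.65, 0, 0], "turn": [0, 0, 0], "fingers": 1},
    {"dp": [0.65, 0, 0], "turn": [0, 0, 0], "fingers": 1},
  ],
)

```text
clock: 9.58
eef_pos: [689.5, -133.8, 319.2]
tcp_rot: [3.141, 0.011, -0.207]
contact_force: [-0.1, -0.2, 1.1]
opening: -0.004
grasp_force: 0.0
```

Emit:
play_rows(
  rows=[
    {"dp": [0, 0, 0.5], "turn": [0, 0, 0], "fingers": 1},
    {"dp": [0, 0, 0.5], "turn": [0, 0, 0], "fingers": 1},
    {"dp": [0, 0, 0.5], "turn": [0, 0, 0], "fingers": 1},
    {"dp": [0, 0, 0.45], "turn": [0, 0, 0], "fingers": 1},
    {"dp": [0, 0, 0], "turn": [0, 0, 0], "fingers": 1},
  ],
)

```text
clock: 10.0
eef_pos: [685.4, -133.0, 237.2]
tcp_rot: [3.141, 0.017, -0.207]
contact_force: [-0.3, 0.0, -1.1]
opening: 0.002
grasp_force: 0.0
```

```bash
cat > arc.py <<'E'
from h import *
import sys
rho,off=172,13
go(*[(85-rho*np.cos(a)+8*np.sin(a)+off*min(1,a/.6),0,85+rho*np.sin(a)+8*np.cos(a)) for a in map(float,sys.argv[1:])],pitch=0)
E
python3 arc.py 1.18 1.1 1 .9 .8 .7 .6 .5 .4 .3 .2 .1 0
python3 -c "
from h import *
f=r.grab_frame('side');cv2.imwrite('pics/s4.png',f['pixels'][50:400,150:550,::-1])"
```

```text
t 10.0 case 70.1 1.1 237.2 rot [ 3.141  0.017 -0.207] F [-0.3  0.  -1.1] q [-0.19  0.47  1.44 -0.    1.25  1.58]
turn [ 0.01  0.16 -0.  ]
(np.float64(39.87777830816049), 0, np.float64(247.07963272911456)) dp [-0.76  0.03 -0.25] world [ 656. -128.  247.]
(np.float64(27.11112599529219), 0, np.float64(241.9164349019715)) dp [-0.32  0.    0.13] world [ 643. -125.  242.]
(np.float64(11.799771269143134), 0, np.float64(234.0554278339033)) dp [-0.38 -0.    0.2 ] world [ 628. -122.  234.]
(np.float64(-2.6502992655344144), 0, np.float64(224.70510820209248)) dp [-0.36  0.    0.23] world [ 614. -119.  225.]
(np.float64(-16.09470528051627), 0, np.float64(213.95890130949525)) dp [-0.34 -0.    0.27] world [ 601. -116.  214.]
(np.float64(-28.3991147150305), 0, np.float64(201.92417970315879)) dp [-0.31  0.    0.3 ] world [ 589. -114.  202.]
(np.float64(-39.44058597730439), 0, np.float64(188.72119034322353)) dp [-0.28 -0.    0.33] world [ 578. -112.  189.]
(np.float64(-51.27546300297716), 0, np.float64(174.48185313504587)) dp [-0.3  -0.    0.36] world [ 566. -109.  174.]
(np.float64(-61.64047756336038), 0, np.float64(159.34844282911098)) dp [-0.26  0.    0.38] world [ 556. -107.  159.]
(np.float64(-70.45371447631351), 0, np.float64(143.47216745875525)) dp [-0.22  0.    0.4 ] world [ 548. -105.  143.]
(np.float64(-77.64876340899974), 0, np.float64(127.01165751948047)) dp [-0.18 -0.    0.41] world [ 541. -104.  127.]
(np.float64(-83.17538242797916), 0, np.float64(110.13138098547864)) dp [-0.14  0.    0.42] world [ 535. -103.  110.]
(np.float64(-87.0), 0, np.float64(93.0)) dp [-0.1  -0.    0.43] world [ 531. -102.   93.]
```

View pics/s4.png

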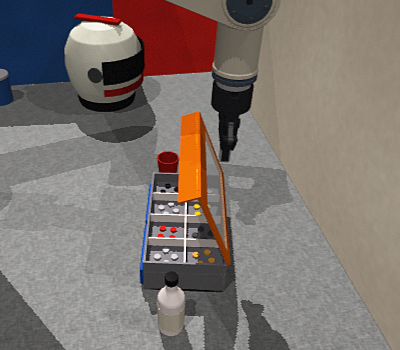

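The fingertip hangs at (225,158) behind the lid, clear of it, and both drawers are flush. Start the arc.

Emit:
play_rows(
  rows=[
    {"dp": [-0.25, 0.03, -0.25], "turn": [0, 0.16, 0], "fingers": 1},
    {"dp": [-0.25, 0, 0], "turn": [0, 0, 0], "fingers": 1},
    {"dp": [-0.25, 0, 0], "turn": [0, 0, 0], "fingers": 1},
    {"dp": [-0.3, 0, 0.1], "turn": [0, 0, 0], "fingers": 1},
  ],
)

```text
clock: 10.38
eef_pos: [647.2, -126.0, 251.0]
tcp_rot: [3.141, -0.011, -0.207]
contact_force: [1.2, -1.0, 2.0]
opening: -0.002
grasp_force: 1.3
```

Emit:
play_rows(
  rows=[
    {"dp": [-0.38, 0, 0.2], "turn": [0, 0, 0], "fingers": 1},
    {"dp": [-0.36, 0, 0.23], "turn": [0, 0, 0], "fingers": 1},
  ],
)

```text
clock: 10.55
eef_pos: [618.3, -119.8, 233.4]
tcp_rot: [3.141, -0.012, -0.207]
contact_force: [0.4, 0.8, 1.6]
opening: 0.003
grasp_force: 1.2
```

```bash
python3 arc.py .8 .7 .6 .5; python3 -c "
from h import *
f=r.grab_frame('side');cv2.imwrite('pics/s5.png',f['pixels'][50:400,150:550,::-1])"
```

```text
t 10.55 case 1.8 0.2 233.4 rot [ 3.141 -0.012 -0.207] F [0.4 0.8 1.6] q [-0.19  0.35  1.63 -0.    1.15  1.58]
turn [ 0.01 -0.11  0.  ]
(np.float64(-16.09470528051627), 0, np.float64(213.95890130949525)) dp [-0.45  0.01  0.49] world [ 601. -116.  214.]
(np.float64(-28.3991147150305), 0, np.float64(201.92417970315879)) dp [-0.31  0.    0.3 ] world [ 589. -114.  202.]
(np.float64(-39.44058597730439), 0, np.float64(188.72119034322353)) dp [-0.28 -0.    0.33] world [ 578. -112.  189.]
(np.float64(-51.27546300297716), 0, np.float64(174.48185313504587)) dp [-0.3  -0.    0.36] world [ 566. -109.  174.]
```

View pics/s5.png

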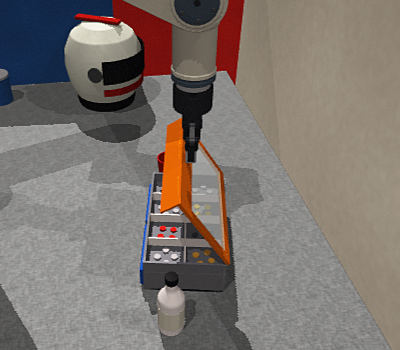

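The lid is coming down, with the tip at (191,158) on its orange border. Continue.

Emit:
play_rows(
  rows=[
    {"dp": [-0.25, 0, 0.25], "turn": [0, -0.11, 0], "fingers": 1},
    {"dp": [-0.2, 0, 0.24], "turn": [0, 0, 0], "fingers": 1},
    {"dp": [-0.31, 0, 0.3], "turn": [0, 0, 0], "fingers": 1},
    {"dp": [-0.28, 0, 0.33], "turn": [0, 0, 0], "fingers": 1},
  ],
)

```text
clock: 10.93
eef_pos: [577.9, -111.4, 187.6]
tcp_rot: [3.141, 0.001, -0.207]
contact_force: [0.6, 0.6, 1.7]
opening: 0.001
grasp_force: 1.0
```

```bash
python3 arc.py .5 .4 .3 .2 .1 0
```

```text
t 10.93 case -39.5 0.2 187.6 rot [ 3.141e+00  1.000e-03 -2.070e-01] F [0.6 0.6 1.7] q [-0.19  0.34  1.75 -0.    1.05  1.59]
turn [0.01 0.01 0.  ]
(np.float64(-51.27546300297716), 0, np.float64(174.48185313504587)) dp [-0.3   0.01  0.33] world [ 566. -109.  174.]
(np.float64(-61.64047756336038), 0, np.float64(159.34844282911098)) dp [-0.26  0.    0.38] world [ 556. -107.  159.]
(np.float64(-70.45371447631351), 0, np.float64(143.47216745875525)) dp [-0.22  0.    0.4 ] world [ 548. -105.  143.]
(np.float64(-77.64876340899974), 0, np.float64(127.01165751948047)) dp [-0.18 -0.    0.41] world [ 541. -104.  127.]
(np.float64(-83.17538242797916), 0, np.float64(110.13138098547864)) dp [-0.14  0.    0.42] world [ 535. -103.  110.]
(np.float64(-87.0), 0, np.float64(93.0)) dp [-0.1  -0.    0.43] world [ 531. -102.   93.]
```

Emit:
play_rows(
  rows=[
    {"dp": [-0.25, 0, 0.33], "turn": [0, 0, 0], "fingers": 1},
    {"dp": [-0.21, 0, 0.38], "turn": [0, 0, 0], "fingers": 1},
    {"dp": [-0.2, 0, 0.4], "turn": [0, 0, 0], "fingers": 1},
    {"dp": [-0.17, 0, 0.41], "turn": [0, 0, 0], "fingers": 1},
  ],
)

```text
clock: 11.27
eef_pos: [545.3, -104.6, 126.4]
tcp_rot: [3.141, 0.001, -0.207]
contact_force: [2.4, 0.7, 0.9]
opening: -0.001
grasp_force: 0.8
```

Emit:
play_rows(
  rows=[
    {"dp": [-0.12, 0, 0.25], "turn": [0, 0, 0], "fingers": 1},
    {"dp": [-0.05, 0, 0.2], "turn": [0, 0, 0], "fingers": 1},
    {"dp": [0, 0, 0.15], "turn": [0, 0, 0], "fingers": 1},
    {"dp": [0, 0, 0.1], "turn": [0, 0, 0], "fingers": 1},
  ],
)

```text
clock: 11.6
eef_pos: [538.0, -103.1, 98.1]
tcp_rot: [3.141, 0.004, -0.207]
contact_force: [-0.1, 0.3, 1.2]
opening: -0.001
grasp_force: 0.6
```

```bash
python3 arc.py 0
```

```text
t 11.6 case -80.2 0.1 98.1 rot [ 3.141  0.004 -0.207] F [-0.1  0.3  1.2] q [-0.19  0.4   1.91 -0.    0.84  1.59]
turn [0.01 0.04 0.  ]
(np.float64(-87.0), 0, np.float64(93.0)) dp [-0.17  0.    0.13] world [ 531. -102.   93.]
```

Emit:
play_rows(
  rows=[
    {"dp": [0, 0, 0.08], "turn": [0, 0, 0], "fingers": 1},
    {"dp": [0, 0, 0.06], "turn": [0, 0, 0], "fingers": 1},
    {"dp": [0, 0, 0.03], "turn": [0, 0, 0], "fingers": 1},
  ],
)

```text
clock: 11.85
eef_pos: [538.5, -103.2, 92.8]
tcp_rot: [3.141, 0.003, -0.207]
contact_force: [-8.5, 1.6, 26.9]
opening: -0.002
grasp_force: 13.1
```

Emit:
play_rows(
  rows=[
    {"dp": [0, 0, 0.03], "turn": [0, 0, 0], "fingers": 1},
    {"dp": [0, 0, 0.02], "turn": [0, 0, 0], "fingers": 1},
  ],
)

```text
clock: 12.02
eef_pos: [538.6, -103.3, 92.7]
tcp_rot: [3.141, 0.002, -0.207]
contact_force: [-14.6, 3.3, 43.1]
opening: -0.002
grasp_force: 21.7
```

Hard stop reached at z≈93, which is the shut height. Lift straight off and check.

Emit:
play_rows(
  rows=[
    {"dp": [0, 0, -0.3], "turn": [0, 0, 0], "fingers": 1},
    {"dp": [0, 0, -0.6], "turn": [0, 0, 0], "fingers": 1},
    {"dp": [0, 0, -0.9], "turn": [0, 0, 0], "fingers": 1},
    {"dp": [0, 0, -0.9], "turn": [0, 0, 0], "fingers": 1},
    {"dp": [0, 0, -0.9], "turn": [0, 0, 0], "fingers": 1},
  ],
)

```text
clock: 12.43
eef_pos: [538.6, -103.2, 235.6]
tcp_rot: [3.141, 0.003, -0.207]
contact_force: [0.4, -0.0, -0.1]
opening: -0.004
grasp_force: 0.0
```

Emit:
play_rows(
  rows=[
    {"dp": [-0.5, 0, -0.7], "turn": [0, 0, 0], "fingers": 1},
    {"dp": [-0.8, 0, 0], "turn": [0, 0, 0], "fingers": 1},
    {"dp": [-0.8, 0, 0], "turn": [0, 0, 0], "fingers": 1},
    {"dp": [-0.5, 0, 0], "turn": [0, 0, 0], "fingers": 1},
    {"dp": [0, 0, 0], "turn": [0, 0, 0], "fingers": 1},
  ],
)

```text
clock: 12.85
eef_pos: [433.5, -81.1, 262.4]
tcp_rot: [3.141, 0.004, -0.207]
contact_force: [0.9, -0.1, 0.0]
opening: -0.003
grasp_force: 0.0
```

```bash
python3 -c "
from h import *
go()
s=r.grab_frame('side');t=r.grab_frame('top')
for f in(s,t):
  for p in polys(mask(f,*O,(260,150,470,340)),3,60):print(p.tolist(), [ (X@(plane(f,*q,93)[:2]-C)).round() for q in p])
a=s['pixels'][150:400,220:480];b=t['pixels'][150:400,220:530]
cv2.imwrite('pics/e.png',np.hstack([a,b])[:,:,::-1])"
```

```text
t 12.85 case -187.0 0.1 262.4 rot [ 3.141  0.004 -0.207] F [ 0.9 -0.1  0. ] q [-0.19  0.03  1.97 -0.    1.15  1.59]
[[295, 220], [284, 323], [285, 311], [376, 314], [370, 223]] [np.float64(-107.0), np.float64(-104.0), np.float64(-105.0), np.float64(78.0), np.float64(80.0)]
[[301, 183], [285, 262], [415, 287], [429, 207]] [np.float64(79.0), np.float64(-104.0), np.float64(-105.0), np.float64(80.0)]
```

View pics/e.png

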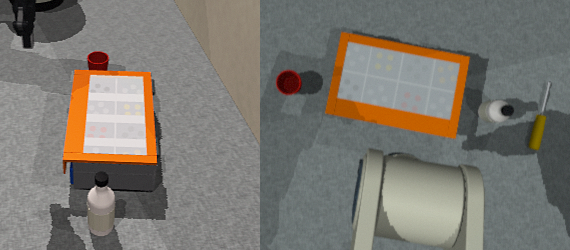

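The picture shows the lid level and shut, its free edge at case x≈-105 in both views (as expected when shut), over the home drawers. The bystanders are in place and the arm is clear.

```bash
python3 -c "
from rig import r
print(r.sign_off())"
```

```text
the job is handed in; nothing more can be done
None
```

Both drawers were pushed home first, then the lid was pushed fully shut; the bottle, cup and screwdriver were left where they were, and the job was handed in at about 13 s on the robot's clock, with no verdict returned.

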